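# Refit the return spring of the vegetable cutter

### The arm

A 6-joint arm with a two-finger parallel gripper is mounted at the origin on the work surface. World frame = base frame: x ahead of the robot, y to its left, z up, the work surface at z = 0. Lengths are in m, angles in rad, forces in N, time in s.
With the tool pointing down it reaches from about 0.35 to 0.975 m from the base axis. Payload 4.9 kg.
Tool frame: the origin (TCP) lies at the very end of the fingers, on their centre line; the grasp point (between the pads) lies 19 mm behind it; z points along the fingers, y is the line along which they close (so a half turn about z gives the same grasp; the last joint's range is limited). The gripper opens to 85 mm and grips with 20 to 120 N. Pads are 22 mm wide; open, the fingers measure 114 mm over their backs; the gripper's body (76 mm by 85 mm) begins 54 mm behind the grasp point. The pads swing forward as they close: fully open they stand 13 mm farther back than shut.
Start: joints at [0.999, 0.053, 1.613, -0, 1.476, -0.119], TCP at [0.273, 0.562, 0.231] pointing down, gripper open.
Joint ranges: [-3.01, 3.01], [-1.01, 2.22], [0.06, 2.58], [-1.02, 4.17], [0.09, 2.62], [-3.14, 3.14]. Speed limits (rad/s): [2.57, 2.57, 3.14, 3.14, 3.14, 3.14].

### API

Orientations are given as a rotation vector (axis times angle).
In Python, from station import ctrl gives the robot as it stands.
- The arm moves only by the tool jog_arm, never from a script. Its argument "plan" is a list of rows, each a list of 7 numbers: the shift along the tool's x, y, z in units of 0.02 m (1.0 is 0.02 m), then the turn, a rotation vector about the tool's x, y, z in units of 45 degrees (1.0 is 45 degrees), then the opening, from -1 (shut) to 1 (fully open). A call has 1 to 8 rows; each row shifts and turns the commanded pose from where the row before left it, along the tool's axes as they then stand; what a row does not reach is not made up. A row lasts 1/10 s, in which the tool goes at most 50 mm and 8.59 degrees, less where a joint would pass 70% of its speed; a pose out of reach is approached as far as the arm can. A call with a number of a shift or a turn outside -1 to 1 is refused whole. A call with a gripper value outside its range is refused whole. The fingers move at their own pace and stop on an object; "grip_force" is the grip in N (left out, the last holds). Time passes only in rows, so rows that do not move let the fingers close. It gives the time, the measured TCP pose, the force, the opening and the grip force at its end, in the units of the state.
- ctrl.get_obs(): the state, without advancing time (a new reading comes with each control period).
- ctrl.get_image(name): name is "side" or "top" or "wrist"; returns (picture, depth): 420x560x3 uint8, red, green, blue; 420x560 float32, m along the optical axis (not along the pixel's ray), 0 where there is no reading.
- ctrl.camera_info(name): a dict with "camera_matrix" (3x3 intrinsics, pixels), "k1" (the pictures are not rectified: a ray, as slopes to the right and down, at radius r is drawn at 1 + k1 r^2 times it, then the intrinsics apply), "rvec" (rotation vector, rad) and "tvec" (3), from world to camera coordinates, as OpenCV has them; the wrist camera has in their place "T_tool_cam" (4x4, takes a point from camera to tool coordinates, whose origin is the TCP and whose axes are the flange's). Camera axes: x right, y down, z forward; pixel columns grow to the right and rows downward; lengths in m; the calibration is good to about 2 mm. A picture is of the moment at which its call begins: read the wrist's pose just before it. camera_info takes no time and is no camera call.
- ctrl.finish_job(): hands the job in; it is judged then, once.
The state is a dict: "t": time; "q": joint angles; "dq": joint speeds; "effort": joint torques, N m; "tool_pos": TCP position; "tool_rot": TCP orientation; "contact_force": force on the tool from outside, world axes, zero at the start; "wrist_torque": the same for the moment, N m; "opening": finger opening in m; "grip_force": force on a finger pad.
Only numpy, scipy, OpenCV 4.12 (cv2) and the standard library are available. Lean on these libraries where they do the work, as an engineer would, in place of code of your own. Each camera call takes 0.05 s, during which the arm holds its last target. There are 200 camera calls.

### The job

The vegetable cutter has been washed and its return spring hangs loose at one end. Take the orange-handled spring puller from the wooden stand, put its tip in the spring's red pull ring, stretch the spring and hook it round the brass post of the sled, then stand the puller back upright in the socket it came from. Touch the spring only with the puller, not with the gripper.

Things in the scene. Friction and masses are not known exactly. Their poses are not given: they have to be found in the camera images.
- puller_grip (a point): Centre of the spring puller's orange handle (28 x 28 x 56 mm, z up). Loose, 140 g, standing in one of 3 sockets (25 mm square) of an 82 mm high stand; round-handled tools, tops 140 mm above the table, stand 75 mm off along its y: close the jaws along x. A 44 mm disc (underside 34 mm below this point) rests on the stand; below, a 6 mm shank with a 9 mm ball, the tip, 104 mm below this point.
- spring_end: Hooked free end of the spring. Origin: centre of its red pull ring (hole 24 mm wide, open up and down; 5 mm wire), 48 mm above the table; x points out along the spring, z up. Hook, an open J from above: cross bar's inner face at x=-18.5 mm, stem's at y=+11.5, lip on the -y side ending at x=-31. Mouth open to -y, x=-31 to -56: a post enters there, then seats on the bar at x=-23.5, y=-7 to 7.
- post (a point): Axis of the brass anchor post (10 mm diameter, its top 20 mm above this point), level with the pull ring, on the cutter's parked aluminium sled, which is fixed. It is 135 to 155 mm from the stud and starts on the spring's -y side (clockwise seen from above), so the stretched spring is swung clockwise onto it. The black pins are only stops.
- stud (a point): Axis of the dark, wide-headed steel stud that holds the spring's other end, level with the pull ring. The spring moves level only: it swings freely about this stud, staying where left, and stretches from 136 mm (stud to ring centre, slack) by at most 85 mm, 1 N per 10 mm. The cutter's white deck is 20 mm above the table; nothing on it is higher than 90 mm above the table.

How it is judged:
By the outcome, as a careful person would: the job done as asked, in the order asked, and still so for the second after the job is handed in, with the robot touching nothing.
It also fails if it takes over 64 s, if anything falls off the work surface, if the arm or the gripper's body presses on something with over 40 N, if the wrist force passes 120 N, or if a joint passes its speed limit or range.

## Working session

There is one attempt and no reset: what is moved stays moved. The work goes in short steps, Python scripts to look and compute and a tool call to move; the robot and the scene stay as the last step left them, time stands still between calls to the robot, and variables do not carry over. Pictures are saved under pics/ and viewed, at most 10 in all, crops included, and the job is handed in when it is done.

Besides the shell and the picture viewer there is one more tool, called after "Request:" by a JSON object that holds its "method" and its "body", one argument or row to a line. jog_arm: Moves the arm, as the interface text tells. Shifts and turns lie within -1 to 1; 1 stands for 0.02 m of shift or 45 degrees of turn. Its arguments: {"type":"object","properties":{"plan":{"type":"array"},"grip_force":{"type":"number"}},"required":["plan"]}

```bash
mkdir -p pics; cat > h.py <<'E'
from station import ctrl
import numpy as np, cv2
from scipy.spatial.transform import Rotation as R
def cam(n):
    o=ctrl.get_obs(); c=ctrl.camera_info(n); im,d=ctrl.get_image(n)
    K=np.array(c['camera_matrix']); k1=c['k1']
    if 'rvec' in c:
        Rw=R.from_rotvec(np.ravel(c['rvec'])).as_matrix().T; C=-Rw@np.ravel(c['tvec'])
    else:
        T=np.array(c['T_tool_cam']); Rt=R.from_rotvec(o['tool_rot']).as_matrix()
        Rw=Rt@T[:3,:3]; C=Rt@T[:3,3]+o['tool_pos']
    return dict(im=im,d=d,K=K,k1=k1,R=Rw,C=C)
def ray(c,u,v):
    p=cv2.undistortPoints(np.array([[[u,v]]],float),c['K'],np.array([c['k1'],0,0,0.])).ravel()
    return c['R']@np.array([p[0],p[1],1])
def onz(c,u,v,z):
    r=ray(c,u,v); return c['C']+r*(z-c['C'][2])/r[2]
def dep(c,u,v):
    return c['C']+ray(c,u,v)*c['d'][int(v),int(u)]
def save(c,f,s=1,box=None):
    im=c['im']
    if box: im=im[box[1]:box[3],box[0]:box[2]]
    cv2.imwrite('pics/'+f,cv2.resize(im[:,:,::-1],None,fx=s,fy=s,interpolation=cv2.INTER_CUBIC))
def blobs(c,lo,hi,mn=15):
    h=cv2.cvtColor(c['im'],cv2.COLOR_RGB2HSV); m=cv2.inRange(h,np.array(lo),np.array(hi))
    n,l,s,ce=cv2.connectedComponentsWithStats(m)
    return [(ce[i].round(1),s[i]) for i in range(1,n) if s[i][4]>=mn]
E
cat > a.py <<'E'
from h import *
import pickle
o=ctrl.get_obs(); print(o['t'],o['tool_pos'],o['tool_rot'])
C={n:cam(n) for n in('top','side')}
pickle.dump(C,open('c0.pkl','wb'))
for n in C: save(C[n],n+'0.png',1.4); print(n,C[n]['C'],C[n]['R'].round(2).tolist())
E
python3 a.py
```

```text
0.0 [0.27308589 0.56149419 0.23004755] [-7.05013269e-01 -3.06075820e+00  3.02611387e-03]
top [ 0.40075993 -0.07305586  0.97085134] [[0.03, -0.99, 0.16], [-1.0, -0.03, 0.0], [0.0, -0.16, -0.99]]
side [0.27615351 0.44250603 0.78255453] [[-0.9, -0.32, 0.29], [-0.43, 0.67, -0.6], [-0.01, -0.67, -0.74]]
```

View pics/top0.png

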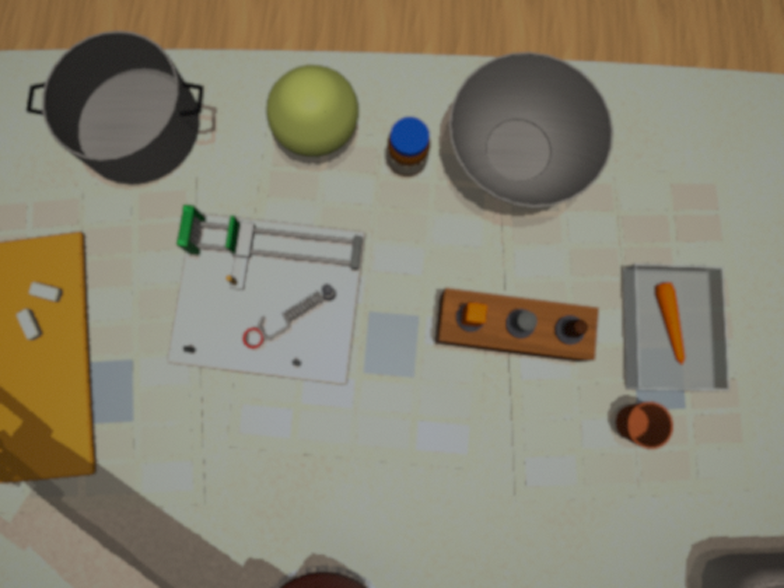

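View pics/side0.png

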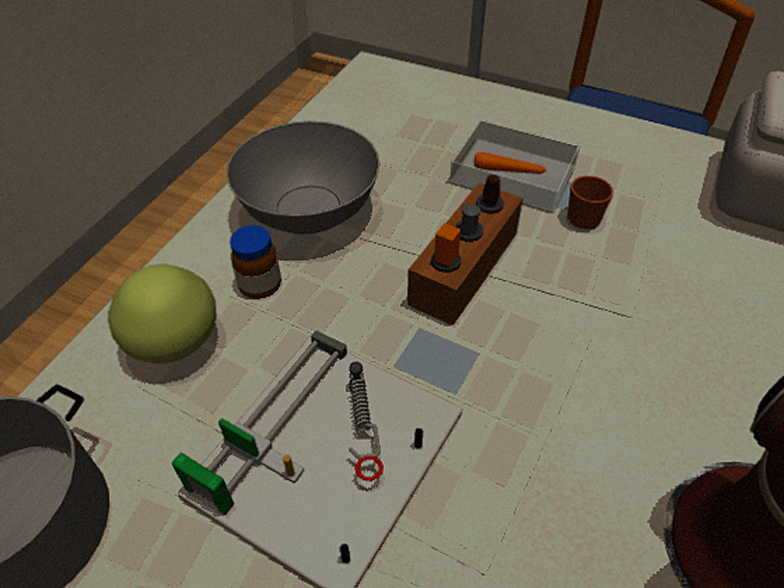

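The top view (in 1.4x pixels) shows the orange handle at (475,313), the ring at (254,338), the stud at (328,292) and the post at (231,280). The side view shows the handle at (447,245), the ring at (369,468), the post at (288,465) and the stud at (356,370).

```bash
cat > b.py <<'E'
from h import *
import pickle
C=pickle.load(open('c0.pkl','rb'))
for n in C:
    c=C[n]; print(n)
    for nm,lo,hi in [('orange',(5,200,150),(18,255,255)),('redA',(0,140,100),(4,255,255)),('redB',(174,140,100),(180,255,255)),('brass',(12,110,90),(28,255,255))]:
        for ce,s in blobs(c,lo,hi):
            if s[4]<1500: print(nm,ce,s,onz(c,*ce,.048).round(4),dep(c,*ce).round(4))
t=C['top'];s=C['side']
save(t,'tz.png',5,(120,140,270,250)); save(s,'sz.png',5,(190,230,340,345))
save(t,'tz2.png',5,(300,195,440,265))
E
python3 b.py
```

```text
top
orange [480.3 226.1] [473 203  15  55 338] [ 0.5158 -0.5353  0.048 ] [ 0.517  -0.5403  0.038 ]
orange [340.6 222.9] [334 217  14  13 149] [ 0.5144 -0.2228  0.048 ] [ 0.5024 -0.2069  0.1461]
brass [479.3 226.2] [469 203  20  56 504] [ 0.5155 -0.533   0.048 ] [ 0.517  -0.5391  0.0357]
brass [ 12.1 341.3] [ 10 339   5   5  18] [0.2349 0.4799 0.048 ] [0.229  0.4994 0.0154]
side
orange [380.1 118.3] [374 116  15   5  23] [ 0.4613 -0.5284  0.048 ] [ 0.4661 -0.5537  0.0288]
orange [319.9 165.3] [312 160  17  11  59] [ 0.5333 -0.3027  0.048 ] [ 0.5006 -0.2078  0.1415]
redA [263.5 333.9] [254 326  20  17 111] [0.4621 0.1223 0.048 ] [0.4701 0.1086 0.0165]
brass [527.7   4.4] [515   0  24  11  88] [ 0.1784 -1.401   0.048 ] [ 0.1751 -1.4644  0.0228]
brass [236.4  41.3] [223  37  27  10 105] [ 0.9782 -0.7127  0.048 ] [ 1.7454 -1.9752 -0.7548]
brass [362.3 114.7] [341 109  47  13 191] [ 0.5067 -0.5231  0.048 ] [ 0.5112 -0.5417  0.0338]
brass [338.4 138.4] [330 131  16  15  88] [ 0.5287 -0.4093  0.048 ] [ 0.5166 -0.3684  0.0833]
brass [333.2 175. ] [292 136  80  70 906] [ 0.4947 -0.2862  0.048 ] [ 0.4849 -0.2535  0.081 ]
brass [322.  160.8] [312 147  19  24 175] [ 0.5346 -0.3187  0.048 ] [ 0.5229 -0.2841  0.0814]
brass [204.4 326.8] [202 325   6   5  23] [0.5593 0.1543 0.048 ] [0.5525 0.1613 0.0657]
```

View pics/tz.png

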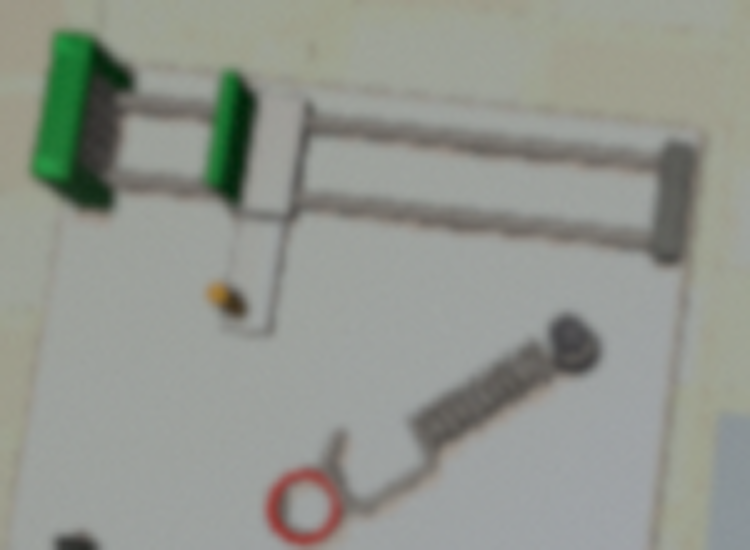

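View pics/sz.png

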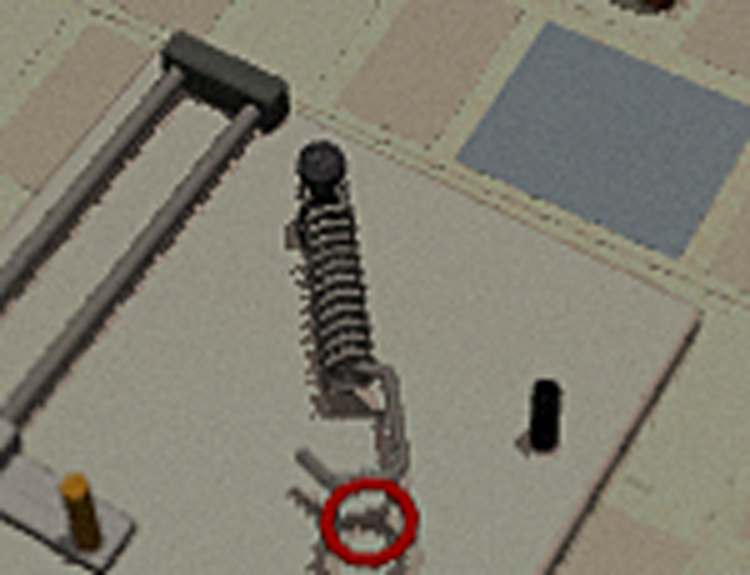

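View pics/tz2.png

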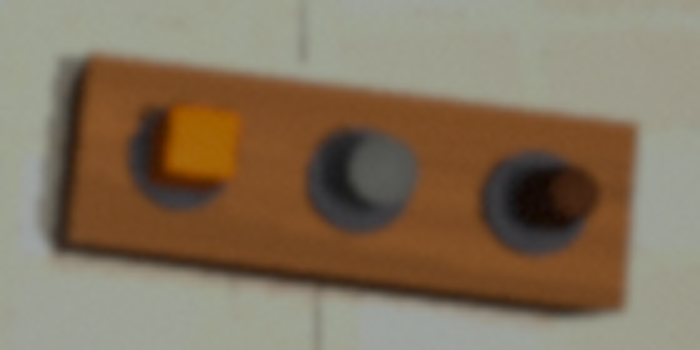

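```bash
cat > c.py <<'E'
from h import *
import pickle
C=pickle.load(open('c0.pkl','rb')); t,s=C['top'],C['side']
def tri(a,b):
    r1,r2=ray(t,*a),ray(s,*b); x=np.linalg.lstsq(np.c_[r1,-r2],s['C']-t['C'],rcond=None)[0]
    p,q=t['C']+r1*x[0],s['C']+r2*x[1]; return ((p+q)/2).round(4),(p-q).round(4)
T=lambda x,y:((x+.5)/5-.5+120,(y+.5)/5-.5+140)
S=lambda x,y:((x+.5)/5-.5+190,(y+.5)/5-.5+230)
U=lambda x,y:((x+.5)/5-.5+300,(y+.5)/5-.5+195)
for n,a,b,z in [('ring',(305,505),(369,522),.048),('stud',(575,343),(322,163),.06),('post',(218,293),(75,482),.068)]:
    print(n,*tri(T(*a),S(*b)),onz(t,*T(*a),z).round(4),onz(s,*S(*b),z).round(4))
print('handle top',onz(t,*U(203,143),.144).round(4), onz(s,319.2,163,.144).round(4))
a,b=onz(t,*U(92,55),.082),onz(t,*U(635,125),.082); d=a-b; print('stand yaw',np.degrees(np.arctan2(-d[0],d[1])))
a,b=onz(t,*U(68,248),.082),onz(t,*U(622,308),.082); d=a-b; print('stand yaw',np.degrees(np.arctan2(-d[0],d[1])))
a,b=onz(t,*U(180,160),.084),onz(t,*U(535,203),.084); d=a-b; print('discs',a,b,np.degrees(np.arctan2(-d[0],d[1])))
o=ctrl.get_obs(); Rm=R.from_rotvec(o['tool_rot']).as_matrix(); print(Rm.round(3),o['opening'])
E
python3 c.py
```

```text
ring [0.4641 0.1224 0.0469] [0.0032 0.0009 0.0004] [0.4657 0.1227 0.048 ] [0.4622 0.1225 0.048 ]
stud [0.5383 0.0076 0.0638] [-0.0014 -0.0004 -0.0003] [0.5381 0.0077 0.06  ] [0.5405 0.0055 0.06  ]
post [0.553  0.1612 0.0686] [0.002  0.0007 0.0005] [0.5541 0.1618 0.068 ] [0.5521 0.1608 0.068 ]
handle top [ 0.502  -0.2065  0.144 ] [ 0.5035 -0.2109  0.144 ]
stand yaw -5.723257048455868
stand yaw -4.685025739664795
discs [ 0.5019339  -0.20655534  0.084     ] [ 0.48792814 -0.356355    0.084     ] -5.341435385599176
[[-0.899  0.438 -0.001]
 [ 0.438  0.899 -0.002]
 [ 0.    -0.002 -1.   ]] 0.08533867646459901
```

```bash
cat > d.py <<'E'
from h import *
import pickle
C=pickle.load(open('c0.pkl','rb')); t,s=C['top'],C['side']
for u,v in [(220,415),(235,412),(250,416)]: print('t',dep(t,u,v).round(3))
for u,v in [(500,360),(550,290),(550,330),(520,400),(545,60),(530,130),(552,340)]: print('s',dep(s,u,v).round(3))
E
python3 d.py
```

```text
t [0.095 0.026 0.011]
t [ 0.102 -0.006  0.007]
t [ 0.095 -0.039  0.011]
s [ 0.08  -0.02   0.014]
s [ 0.096 -0.     0.257]
s [0.064 0.005 0.18 ]
s [0.047 0.052 0.043]
s [ 0.128 -0.762  0.179]
s [ 0.117 -0.582  0.093]
s [0.06  0.02  0.181]
```

Request:
{"method": "jog_arm", "body": {
  "plan": [
    [-0.9,-0.9,0,0,0,0.19,1],
    [-1,-0.7,0,0,0,0.19,1],
    [-1,-0.55,0,0,0,0.19,1],
    [-1,-0.4,0,0,0,0.19,1],
    [-1,-0.2,0,0,0,0.19,1],
    [-1,-0.1,0,0,0,0.19,1],
    [-1,0.1,0,0,0,0.19,1],
    [-1,0.25,0,0,0,0.19,1]
  ],
  "grip_force": 100
}}

```text
t: 0.9
tool_pos: [0.3282, 0.3944, 0.2307]
tool_rot: [2.31, 2.129, -0.001]
contact_force: [0.3, 0.4, -1.2]
opening: 0.0854
grip_force: 0.0
```

```bash
cat > go.py <<'E'
# usage: go.py x y z [azimuth deg of tool y]: remaining tool-frame shift in units, and turn
from h import *
import sys
a=list(map(float,sys.argv[1:])); o=ctrl.get_obs(); Rm=R.from_rotvec(o['tool_rot']).as_matrix()
print('t',round(o['t'],2),'p',o['tool_pos'].round(4),'q',o['q'].round(2),'open',round(o['opening'],4),'F',np.round(o['contact_force'],1),'grip',round(o['grip_force'],1))
az=np.degrees(np.arctan2(Rm[1,1],Rm[0,1])); print('az',az.round(2),'tilt',Rm[:,2].round(4))
if len(a)>=3: print('shift units',(Rm.T@(np.array(a[:3])-o['tool_pos'])/.02).round(2))
if len(a)>3: print('turn z units',round((az-a[3])/45,3))
E
python3 go.py .502 -.207 .23 -5.3
```

```text
t 0.9 p [0.3282 0.3944 0.2307] q [ 0.73 -0.22  1.87 -0.    1.49  0.81] open 0.0854 F [ 0.3  0.4 -1.2] grip 0.0
az -4.69 tilt [-7.e-04 -6.e-04 -1.e+00]
shift units [-29.26  11.12   0.05]
turn z units 0.014
```

Request:
{"method": "jog_arm", "body": {
  "plan": [
    [-1,0.38,0,0,0,0,1],
    [-1,0.38,0,0,0,0,1],
    [-1,0.38,0,0,0,0,1],
    [-1,0.38,0,0,0,0,1],
    [-1,0.38,0,0,0,0,1],
    [-1,0.38,0,0,0,0,1],
    [-1,0.38,0,0,0,0,1],
    [-1,0.38,0,0,0,0,1]
  ]
}}

```text
t: 1.7
tool_pos: [0.3766, 0.2303, 0.2308]
tool_rot: [-2.304, -2.136, 0.001]
contact_force: [0.3, -0.4, 0.4]
opening: 0.085
grip_force: 0.0
```

Request:
{"method": "jog_arm", "body": {
  "plan": [
    [-1,0.38,0,0,0,0,1],
    [-1,0.38,0,0,0,0,1],
    [-1,0.38,0,0,0,0,1],
    [-1,0.38,0,0,0,0,1],
    [-1,0.38,0,0,0,0,1],
    [-1,0.38,0,0,0,0,1],
    [-1,0.38,0,0,0,0,1],
    [-1,0.38,0,0,0,0,1]
  ]
}}

```text
t: 2.5
tool_pos: [0.4251, 0.0662, 0.2308]
tool_rot: [-2.304, -2.135, 0.001]
contact_force: [0.7, -0.7, 0.2]
opening: 0.0856
grip_force: 0.0
```

Request:
{"method": "jog_arm", "body": {
  "plan": [
    [-1,0.38,0,0,0,0,1],
    [-1,0.38,0,0,0,0,1],
    [-1,0.38,0,0,0,0,1],
    [-1,0.38,0,0,0,0,1],
    [-1,0.38,0,0,0,0,1],
    [-1,0.38,0,0,0,0,1],
    [0,0,0,0,0,0.014,1],
    [0,0,0,0,0,0,1]
  ]
}}

```text
t: 3.3
tool_pos: [0.4613, -0.0559, 0.2308]
tool_rot: [-2.316, -2.121, 0.0]
contact_force: [-0.1, -0.0, 0.1]
opening: 0.0852
grip_force: 0.0
```

```bash
python3 go.py .502 -.207 .23 -5.3; python3 -c "
from h import *
c=cam('wrist'); save(c,'w1.png',1.4)
for b in blobs(c,(5,170,100),(18,255,255)): print(b, onz(c,*b[0],.144))
print(c['C'])"
```

```text
t 3.3 p [ 0.4613 -0.0559  0.2308] q [-0.28 -0.35  1.97  0.    1.52 -0.19] open 0.0852 F [-0.1 -0.   0.1] grip 0.0
az -5.04 tilt [-1.e-03  7.e-04 -1.e+00]
shift units [-7.35  2.69  0.03]
turn z units 0.006
(array([363.4, 364. ]), array([ 332,  324,   46,   72, 1052], dtype=int32)) [ 0.51530481 -0.18327183  0.144     ]
(array([307.3, 365.8]), array([294, 344,  31,  38, 728], dtype=int32)) [ 0.47235781 -0.1808974   0.144     ]
[0.46836637 0.01645182 0.37387737]
```

View pics/w1.png

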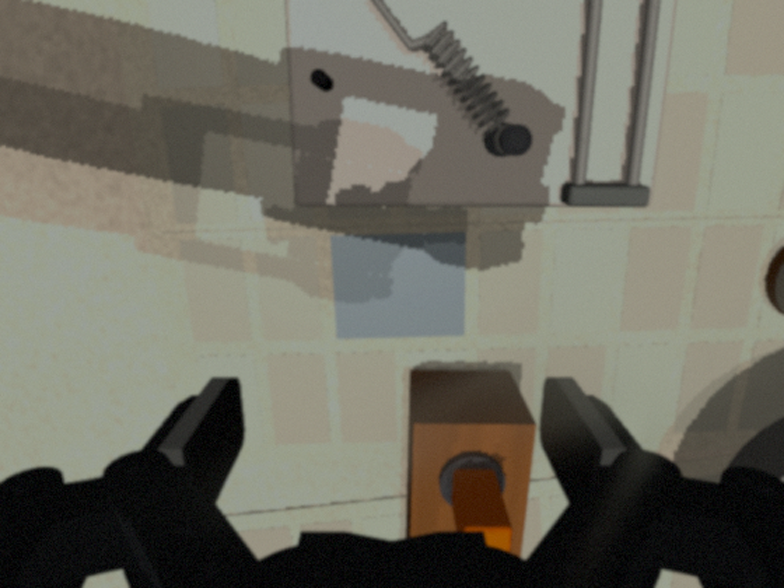

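The wrist view shows the stand at lower centre, the orange handle at (487,537) and the stud at (512,138).

```bash
python3 -c "
from h import *
c=cam('wrist')
for n,u,v,z in [('handle near-edge L',463,528,.144),('R',509,526,.144),('stud',515,140,.064),('stand L',412,440,.082),('stand R',530,422,.082),('standLtop',412,372,.082)]: print(n,onz(c,u/1.4,v/1.4,z).round(4),dep(c,u/1.4,v/1.4).round(4))"
```

```text
handle near-edge L [ 0.49  -0.193  0.144] [ 0.4903 -0.1964  0.1403]
R [ 0.5155 -0.1941  0.144 ] [ 0.5162 -0.1971  0.1407]
stud [0.5402 0.0089 0.064 ] [0.5393 0.009  0.0679]
stand L [ 0.4653 -0.1748  0.082 ] [ 0.4652 -0.1809  0.0728]
stand R [ 0.543  -0.1683  0.082 ] [ 0.5435 -0.1695  0.0801]
standLtop [ 0.4689 -0.1256  0.082 ] [ 0.4691 -0.1632  0.005 ]
```

Request:
{"method": "jog_arm", "body": {
  "plan": [
    [-1,0.37,0,0,0,0,1],
    [-1,0.37,0,0,0,0,1],
    [-1,0.37,0,0,0,0,1],
    [-1,0.37,0,0,0,0,1],
    [-1,0.37,0,0,0,0,1],
    [-1,0.37,0,0,0,0,1],
    [-1,0.37,0,0,0,0,1],
    [-0.35,0.1,0,0,0,0,1]
  ]
}}

```text
t: 4.2
tool_pos: [0.5028, -0.2075, 0.2312]
tool_rot: [-2.316, -2.123, 0.0]
contact_force: [-1.1, -0.5, -0.9]
opening: 0.0854
grip_force: 0.0
```

```bash
python3 go.py .502 -.207 .1 -5.3; python3 -c "
from h import *
c=cam('top');save(c,'t2.png',4,(270,150,470,290))"
```

```text
t 4.2 p [ 0.5028 -0.2075  0.2312] q [-0.53 -0.14  1.8  -0.    1.48 -0.44] open 0.0854 F [-1.1 -0.5 -0.9] grip 0.0
az -4.98 tilt [-1.e-04 -0.e+00 -1.e+00]
shift units [ 0.02 -0.04  6.56]
turn z units 0.007
```

View pics/t2.png

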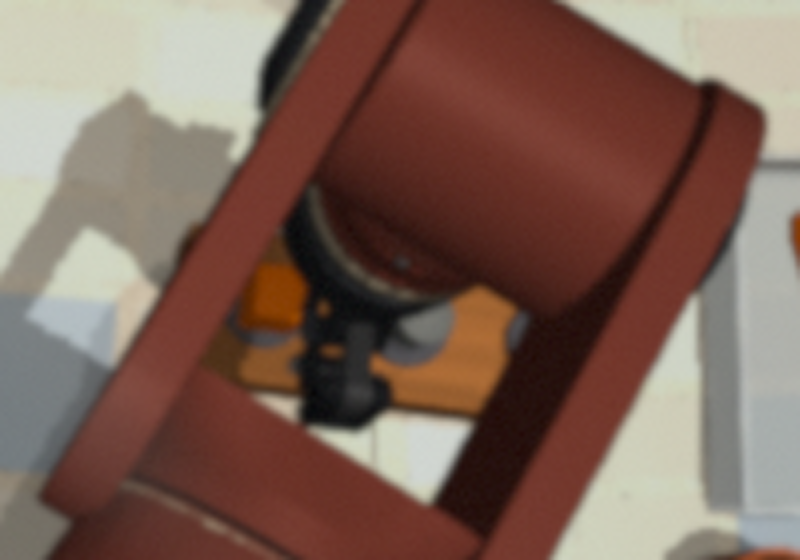

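The top view shows the gripper over the orange handle (at (280,295)), as planned; now descend.

Request:
{"method": "jog_arm", "body": {
  "plan": [
    [0,-0.02,1,0,0,0.007,1],
    [0,0,1,0,0,0,1],
    [0,0,1,0,0,0,1],
    [0,0,1,0,0,0,1],
    [0,0,1,0,0,0,1],
    [0,0,1,0,0,0,1],
    [0,0,0.55,0,0,0,1],
    [0,0,0,0,0,0,1]
  ]
}}

```text
t: 5.05
tool_pos: [0.5009, -0.2054, 0.0984]
tool_rot: [-2.318, -2.115, 0.002]
contact_force: [-0.4, -0.6, -0.1]
opening: 0.0851
grip_force: 0.0
```

Request:
{"method": "jog_arm", "body": {
  "plan": [
    [0,0,0,0,0,0,-1],
    [0,0,0,0,0,0,-1],
    [0,0,0,0,0,0,-1],
    [0,0,0,0,0,0,-1],
    [0,0,0,0,0,0,-1],
    [0,0,0,0,0,0,-1],
    [0,0,0,0,0,0,-1],
    [0,0,0,0,0,0,-1]
  ],
  "grip_force": 100
}}

```text
t: 5.85
tool_pos: [0.5028, -0.2075, 0.1014]
tool_rot: [2.32, 2.115, 0.001]
contact_force: [0.4, 0.3, 5.8]
opening: 0.0265
grip_force: 98.8
```

```bash
python3 go.py .502 -.207 .1 -5.3; python3 -c "
from h import *
c=cam('wrist'); save(c,'w3.png',1.4)"
```

```text
t 5.85 p [ 0.5028 -0.2075  0.1014] q [-0.53 -0.02  1.92 -0.    1.25 -0.44] open 0.0265 F [0.4 0.3 5.8] grip 98.8
az -5.29 tilt [ 0.0016 -0.001  -1.    ]
shift units [ 0.02 -0.04  0.07]
turn z units 0.0
```

Request:
{"method": "jog_arm", "body": {
  "plan": [
    [0,0,-0.4,0,0,0,-1],
    [0,0,-0.8,0,0,0,-1],
    [0,0,-1,0,0,0,-1],
    [0,0,-1,0,0,0,-1],
    [0,0,-1,0,0,0,-1],
    [0,0,-1,0,0,0,-1],
    [0,0,-0.8,0,0,0,-1],
    [0,0,0,0,0,0,-1]
  ]
}}

```text
t: 6.7
tool_pos: [0.5034, -0.2078, 0.2239]
tool_rot: [2.318, 2.113, 0.003]
contact_force: [0.3, -1.0, -1.6]
opening: 0.0268
grip_force: 98.4
```

```bash
python3 go.py .4641 .1224 .19 -5.3; python3 -c "
from h import *
c=cam('side'); save(c,'s4.png',1.4)"
```

```text
t 6.7 p [ 0.5034 -0.2078  0.2239] q [-0.53 -0.14  1.81  0.    1.46 -0.44] open 0.0268 F [ 0.3 -1.  -1.6] grip 98.4
az -5.28 tilt [ 0.0048 -0.0028 -1.    ]
shift units [16.26 -3.49  1.64]
turn z units 0.0
```

View pics/s4.png

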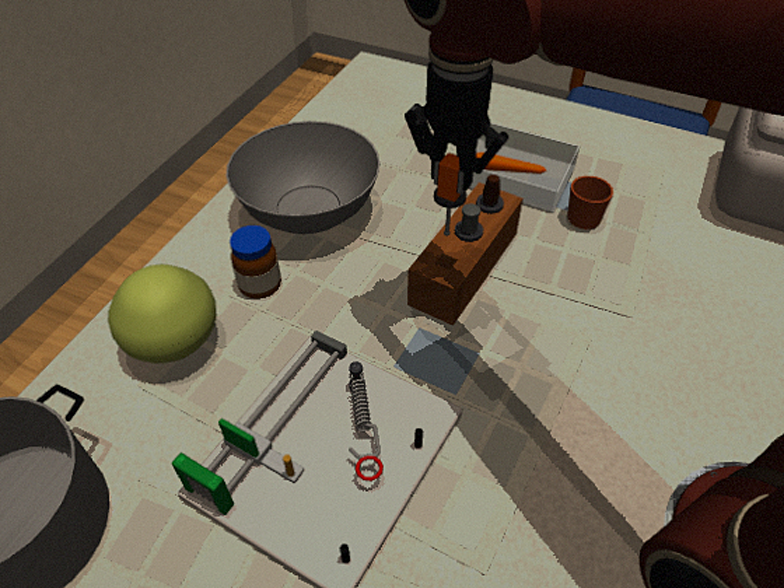

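The puller hangs upright below the gripper (orange handle at (452,178), shank end near (447,232)), clear of the stand.

Request:
{"method": "jog_arm", "body": {
  "plan": [
    [0.6,0,0,0,0,0,-1],
    [1,-0.2,0,0,0,0,-1],
    [1,-0.25,0,0,0,0,-1],
    [1,-0.25,0,0,0,0,-1],
    [1,-0.25,0,0,0,0,-1],
    [1,-0.25,0,0,0,0,-1],
    [1,-0.25,0,0,0,0,-1],
    [1,-0.25,0,0,0,0,-1]
  ]
}}

```text
t: 7.55
tool_pos: [0.481, -0.0508, 0.2184]
tool_rot: [-2.319, -2.115, 0.002]
contact_force: [-0.3, 0.3, -1.9]
opening: 0.0266
grip_force: 98.4
```

Request:
{"method": "jog_arm", "body": {
  "plan": [
    [1,-0.2,0,0,0,0,-1],
    [1,-0.25,0,0,0,0,-1],
    [1,-0.25,0,0,0,0,-1],
    [1,-0.25,0,0,0,0,-1],
    [1,-0.25,0,0,0,0,-1],
    [1,-0.25,0,0,0,0,-1],
    [1,-0.25,0,0,0,0,-1],
    [1,-0.25,0,0,0,-0.15,-1]
  ]
}}

```text
t: 8.35
tool_pos: [0.4567, 0.1118, 0.2184]
tool_rot: [-2.187, -2.252, 0.003]
contact_force: [-0.4, 0.0, -2.3]
opening: 0.0272
grip_force: 98.3
```

Request:
{"method": "jog_arm", "body": {
  "plan": [
    [0,0,0,0,0,-0.18,-1],
    [0,0,0,0,0,-0.18,-1],
    [0,0,0,0,0,-0.18,-1],
    [0,0,0,0,0,-0.18,-1],
    [0,0,0,0,0,-0.18,-1],
    [0,0,0,0,0,-0.18,-1],
    [0,0,0,0,0,-0.18,-1],
    [0,0,0,0,0,-0.18,-1]
  ]
}}

```text
t: 9.15
tool_pos: [0.4568, 0.1109, 0.2183]
tool_rot: [-0.636, -3.073, 0.001]
contact_force: [-0.7, -0.2, -1.4]
opening: 0.0265
grip_force: 98.3
```

Request:
{"method": "jog_arm", "body": {
  "plan": [
    [0,0,0,0,0,-0.18,-1],
    [0,0,0,0,0,-0.18,-1],
    [0,0,0,0,0,-0.18,-1],
    [0,0,0,0,0,-0.18,-1],
    [0,0,0,0,0,-0.03,-1],
    [0,0,0,0,0,0,-1]
  ]
}}

```text
t: 9.75
tool_pos: [0.4574, 0.1107, 0.2191]
tool_rot: [0.271, -3.128, -0.0]
contact_force: [-0.3, 0.3, -1.5]
opening: 0.027
grip_force: 98.3
```

```bash
python3 go.py .4641 .1224 .18 100
```

```text
t 9.75 p [0.4574 0.1107 0.2191] q [ 0.08 -0.32  1.97  0.    1.49 -1.66] open 0.027 F [-0.3  0.3 -1.5] grip 98.3
az 99.91 tilt [-0.0022  0.     -1.    ]
shift units [-0.44  0.52  1.95]
turn z units -0.002
```

Request:
{"method": "jog_arm", "body": {
  "plan": [
    [-0.44,0.52,0.5,0,0,0,-1],
    [0,0,0.8,0,0,0,-1],
    [0,0,0.65,0,0,0,-1],
    [0,0,0,0,0,0,-1]
  ]
}}

```text
t: 10.15
tool_pos: [0.4627, 0.1217, 0.1776]
tool_rot: [0.273, -3.123, 0.0]
contact_force: [0.1, 0.4, -2.3]
opening: 0.0271
grip_force: 98.6
```

```bash
python3 go.py .4641 .1224 .18 100; python3 -c "
from h import *
import pickle
s=cam('side');w=cam('wrist'); pickle.dump((s,w),open('c5.pkl','wb'))
a=cv2.resize(s['im'][240:380,190:330],None,fx=4,fy=4,interpolation=2)
b=cv2.resize(w['im'],(747,560))[:,200:440]
cv2.imwrite('pics/m5.png',np.hstack([a,b])[:,:,::-1])"
```

```text
t 10.15 p [0.4627 0.1217 0.1776] q [ 0.1  -0.27  2.   -0.    1.42 -1.64] open 0.0271 F [ 0.1  0.4 -2.3] grip 98.6
az 99.97 tilt [-6.6e-03 -8.0e-04 -1.0e+00]
shift units [-0.07  0.02 -0.12]
turn z units -0.001
```

View pics/m5.png

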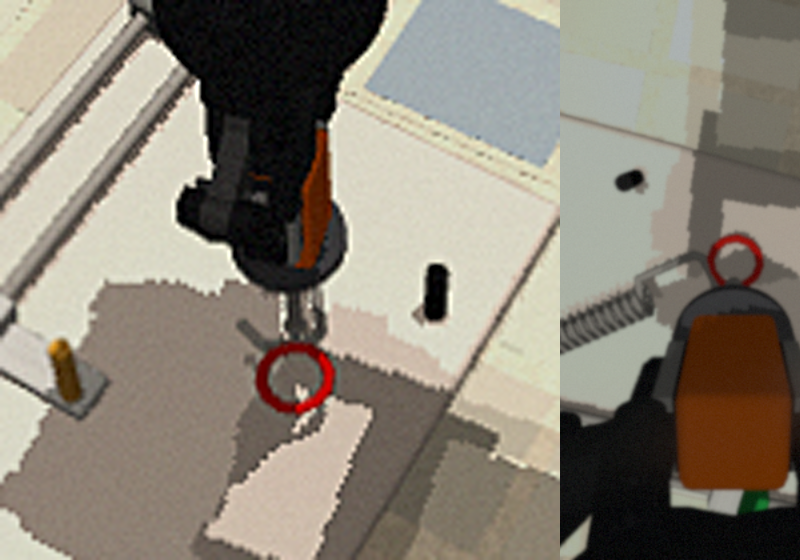

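The left half (side view, 4x) shows the ring centred at (295,378) with the shank ending just above it. The right half (wrist) shows the ring at (735,261), next to the disc edge.

```bash
cat >> h.py <<'E'
def proj(c,p):
    x=c['R'].T@(np.array(p)-c['C']); return cv2.projectPoints(x[None],np.zeros(3),np.zeros(3),c['K'],np.array([c['k1'],0,0,0.]))[0].ravel()
E
python3 -c "
from h import *
import pickle
s,w=pickle.load(open('c5.pkl','rb'))
print('ring side',onz(s,263.4,334.1,.048),'wrist',onz(w,281.1,195.6,.048))
p=proj(s,(.4627,.1217,.0882)); print('tip side px',p,'crop',(p-[190,240])*4, 'ring proj', proj(s,(.4641,.1224,.048)))
x0,y0=240,295
save(s,'s6.png',10,(x0,y0,x0+50,y0+50))"
```

```text
ring side [0.46211495 0.12270375 0.048     ] wrist [0.46330679 0.12179678 0.048     ]
tip side px [262.61399436 322.06139372] crop [290.45597746 328.24557489] ring proj [262.43297431 333.48747896]
```

View pics/s6.png

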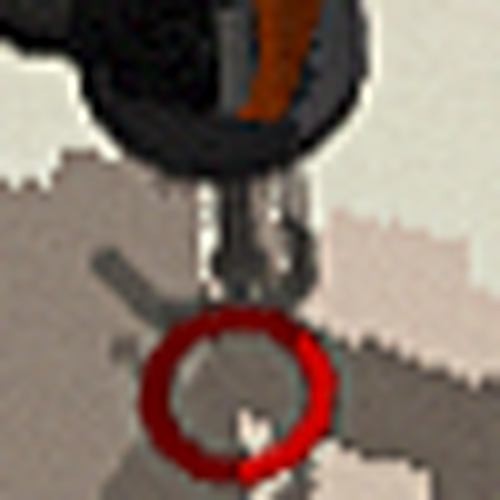

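The zoomed side view shows the ball at about (238,268), directly above the ring centre (240,395), which agrees with the predicted tip.

Request:
{"method": "jog_arm", "body": {
  "plan": [
    [0,0,0.5,0,0,0,-1],
    [0,0,0.5,0,0,0,-1],
    [0,0,0.5,0,0,0,-1],
    [0,0,0.5,0,0,0,-1],
    [0,0,0.45,0,0,0,-1],
    [0,0,0,0,0,0,-1]
  ]
}}

```text
t: 10.85
tool_pos: [0.4638, 0.122, 0.1302]
tool_rot: [0.274, -3.126, 0.0]
contact_force: [0.0, -0.7, -2.5]
opening: 0.0272
grip_force: 98.6
```

```bash
python3 go.py .4641 .1224 .129 100; python3 -c "
from h import *
s=cam('side'); x0,y0=235,285
save(s,'s7.png',8,(x0,y0,x0+70,y0+70))"
```

```text
t 10.85 p [0.4638 0.122  0.1302] q [ 0.1  -0.22  2.04 -0.    1.32 -1.64] open 0.0272 F [ 0.  -0.7 -2.5] grip 98.6
az 100.01 tilt [-3.6e-03 -4.0e-04 -1.0e+00]
shift units [-0.02  0.02  0.06]
turn z units 0.0
```

View pics/s7.png

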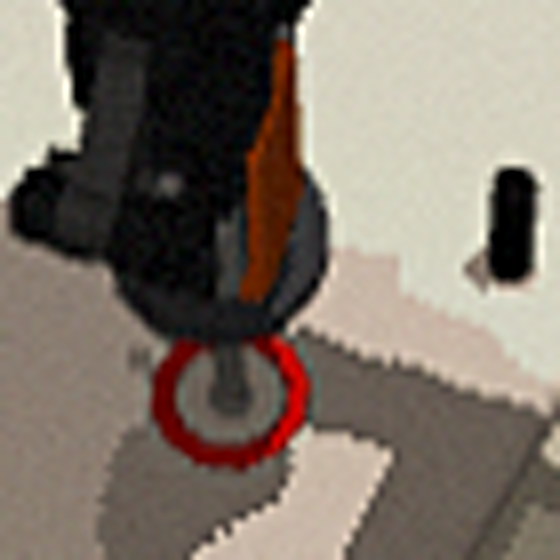

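The tip is inside the red ring (shank end at (230,395), ring centre (230,400)).

```bash
python3 -c "
from h import *
import pickle
C=pickle.load(open('c0.pkl','rb')); t,s=C['top'],C['side']
print('block near bottom',onz(s,160.7,364,.02),dep(s,159,358),dep(s,163,352))
print('top',onz(t,138,181,.03),[dep(t,u,v).round(3) for u,v in[(137,179),(131,175),(130,165),(140,178)]])
h=cv2.cvtColor(s['im'],cv2.COLOR_RGB2HSV); m=cv2.inRange(h,(45,90,40),(80,255,255)); v,u=np.nonzero(m)
P=np.array([dep(s,a,b) for a,b in zip(u,v)]); P=P[P[:,1]>.15]; print('green min/max',np.percentile(P,[1,99],axis=0).round(3))
S=np.array([.5387,.008]);Pp=np.array([.553,.1612]);D=np.linalg.norm(Pp-S);a0=np.degrees(np.arctan2(*(Pp-S)[::-1]));print(D,a0)
for r,a in [(145,122.9),(176,122.9),(D*1e3+52.5,122.9)]+[(D*1e3+52.5,x) for x in(115,107,99,91,a0,a0-1)]+[(D*1e3+32.5,a0)]:
    print(round(r,1),round(a,1),(S+r/1e3*np.array([np.cos(np.radians(a)),np.sin(np.radians(a))])).round(4))
"
```

```text
block near bottom [0.60067645 0.2352842  0.02      ] [0.5968742  0.23575545 0.04875639] [0.59589392 0.22480354 0.05110854]
top [0.59835701 0.23206718 0.03      ] [array([0.596, 0.224, 0.062]), array([0.598, 0.229, 0.091]), array([0.619, 0.232, 0.093]), array([0.602, 0.223, 0.047])]
green min/max [[0.595 0.158 0.019]
 [0.661 0.241 0.092]]
0.15386594814967997 84.66734676730366
145 122.9 [0.4599 0.1297]
176 122.9 [0.4431 0.1558]
206.4 122.9 [0.4266 0.1813]
206.4 115 [0.4515 0.195 ]
206.4 107 [0.4784 0.2053]
206.4 99 [0.5064 0.2118]
206.4 91 [0.5351 0.2143]
206.4 84.7 [0.5579 0.2135]
206.4 83.7 [0.5615 0.2131]
186.4 84.7 [0.556  0.1936]
```

Request:
{"method": "jog_arm", "body": {
  "plan": [
    [0.22,0.54,0.02,0,0,0,-1],
    [0.22,0.54,0,0,0,0,-1],
    [0.22,0.54,0,0,0,0,-1],
    [0.22,0.54,0,0,0,0,-1],
    [0.22,0.54,0,0,0,0,-1],
    [0.22,0.54,0,0,0,0,-1],
    [0,0,0,0,0,0,-1]
  ],
  "grip_force": 120
}}

```text
t: 11.6
tool_pos: [0.4276, 0.1818, 0.1322]
tool_rot: [-0.277, 3.128, -0.003]
contact_force: [3.3, -5.5, -2.4]
opening: 0.0266
grip_force: 118.5
```

```bash
cat > ring.py <<'E'
from h import *
s=cam('side'); h=cv2.cvtColor(s['im'],cv2.COLOR_RGB2HSV)
m=cv2.inRange(h,(0,150,70),(4,255,255))|cv2.inRange(h,(174,150,70),(180,255,255))
m[:, 330:]=0; m[:250]=0
v,u=np.nonzero(m); print('n',len(u),'box',u.min(),u.max(),v.min(),v.max())
P=np.array([onz(s,a,b,.048) for a,b in zip(u,v)])[:,:2]
A=np.c_[2*P,np.ones(len(P))]; x=np.linalg.lstsq(A,(P**2).sum(1),rcond=None)[0]; c=x[:2]
print('ring fit',c.round(4),'rad',np.sqrt(x[2]+c@c).round(4)); d=c-[.5387,.008]; print('r',np.hypot(*d).round(4),'az',np.degrees(np.arctan2(d[1],d[0])).round(1))
E
python3 go.py .4266 .1813 .1302 100; python3 ring.py
```

```text
t 11.6 p [0.4276 0.1818 0.1322] q [ 0.24 -0.26  2.07 -0.    1.33 -1.5 ] open 0.0266 F [ 3.3 -5.5 -2.4] grip 118.5
az 100.14 tilt [ 0.0018 -0.0017 -1.    ]
shift units [ 0.05 -0.02  0.1 ]
turn z units 0.003
n 168 box 207 329 250 378
ring fit [0.4862 0.0605] rad 0.1355
r 0.0742 az 135.0
```

Request:
{"method": "jog_arm", "body": {
  "plan": [
    [-0.65,0.22,0.15,0,0,0,-1],
    [-0.65,0.22,0,0,0,0,-1],
    [-0.7,0.14,0,0,0,0,-1],
    [-0.7,0.14,0,0,0,0,-1],
    [-0.7,0.04,0,0,0,0,-1],
    [-0.7,0.04,0,0,0,0,-1],
    [-0.7,-0.06,0,0,0,0,-1],
    [0,0,0,0,0,0,-1]
  ]
}}

```text
t: 12.45
tool_pos: [0.5201, 0.2116, 0.128]
tool_rot: [0.273, -3.127, 0.004]
contact_force: [0.7, -5.8, -3.5]
opening: 0.0271
grip_force: 118.6
```

```bash
cat > ring.py <<'E'
from h import *
# ring centre: red pixels whose ray meets z=.048 within 26 mm of the expected ring point (9 mm inside the tip)
def ring(tip=True,e=None):
    s=cam('side'); o=ctrl.get_obs(); S=np.array([.5387,.008])
    if e is None:
        e=o['tool_pos'][:2]; d=e-S; e=e-d/np.hypot(*d)*.009
    h=cv2.cvtColor(s['im'],cv2.COLOR_RGB2HSV)
    m=cv2.inRange(h,(0,150,70),(4,255,255))|cv2.inRange(h,(174,150,70),(180,255,255))
    v,u=np.nonzero(m); P=np.array([onz(s,a,b,.048) for a,b in zip(u,v)])[:,:2]
    P=P[np.hypot(*(P-e).T)<.026]
    A=np.c_[2*P,np.ones(len(P))]; x=np.linalg.lstsq(A,(P**2).sum(1),rcond=None)[0]; c=x[:2]; d=c-S
    print('n',len(P),'expected',e.round(4),'ring fit',c.round(4),'rad',np.sqrt(x[2]+c@c).round(4),'r',np.hypot(*d).round(4),'az',np.degrees(np.arctan2(d[1],d[0])).round(1))
if __name__=='__main__':
    import sys; ring(e=np.array(list(map(float,sys.argv[1:]))) if len(sys.argv)>1 else None)
E
python3 go.py .5579 .2135 .1302 100; python3 ring.py
```

```text
t 12.45 p [0.5201 0.2116 0.128 ] q [ 0.25 -0.01  1.85 -0.    1.3  -1.49] open 0.0271 F [ 0.7 -5.8 -3.5] grip 118.6
az 99.99 tilt [-0.0022 -0.0029 -1.    ]
shift units [-1.88 -0.23 -0.11]
turn z units -0.0
n 90 expected [0.5203 0.2025] ring fit [0.5189 0.2015] rad 0.0142 r 0.1946 az 95.8
```

Request:
{"method": "jog_arm", "body": {
  "plan": [
    [-0.45,0.05,-0.1,0,0,0,-1],
    [-0.45,-0.03,0,0,0,0,-1],
    [-0.45,-0.1,0,0,0,0,-1],
    [-0.5,-0.15,0,0,0,0,-1],
    [0,0,0,0,0,0,-1]
  ]
}}

```text
t: 13.0
tool_pos: [0.5563, 0.213, 0.1293]
tool_rot: [0.273, -3.125, 0.005]
contact_force: [-1.3, -5.6, -4.6]
opening: 0.0271
grip_force: 118.5
```

```bash
python3 go.py .556 .1936 .1302 100; python3 ring.py; python3 -c "
from h import *
for n in('side','top'):
    c=cam(n)
    for b in blobs(c,(12,110,90),(28,255,255),5):
        p=onz(c,*b[0],.068)
        if np.hypot(p[0]-.553,p[1]-.161)<.03: print(n,b,p)"
```

```text
t 13.0 p [0.5563 0.213  0.1293] q [ 0.24  0.07  1.77 -0.    1.31 -1.5 ] open 0.0271 F [-1.3 -5.6 -4.6] grip 118.5
az 99.98 tilt [-0.0045 -0.0034 -1.    ]
shift units [ 0.18 -0.95 -0.04]
turn z units -0.0
n 107 expected [0.555  0.2041] ring fit [0.5529 0.2032] rad 0.0142 r 0.1957 az 85.8
side (array([205. , 330.2]), array([202, 325,   7,  14,  45], dtype=int32)) [0.54749121 0.1670687  0.068     ]
top (array([163. , 198.5]), array([161, 197,   5,   4,  16], dtype=int32)) [0.55344309 0.16215012 0.068     ]
```

Request:
{"method": "jog_arm", "body": {
  "plan": [
    [-0.08,0,0,0,0,0,-1],
    [0.06,-0.24,0,0,0,0,-1],
    [0.06,-0.24,0,0,0,0,-1],
    [0.06,-0.24,0,0,0,0,-1],
    [0.06,-0.24,0,0,0,0,-1],
    [0,0,0,0,0,0,-1]
  ]
}}

```text
t: 13.75
tool_pos: [0.5567, 0.1945, 0.1306]
tool_rot: [0.273, -3.129, -0.0]
contact_force: [-0.5, -4.0, -4.1]
opening: 0.0269
grip_force: 118.6
```

```bash
python3 go.py .5551 .1846 .1302 100; python3 ring.py
```

```text
t 13.75 p [0.5567 0.1945 0.1306] q [ 0.21  0.05  1.79  0.    1.3  -1.54] open 0.0269 F [-0.5 -4.  -4.1] grip 118.6
az 99.97 tilt [-0.0011  0.     -1.    ]
shift units [ 0.17 -0.47  0.02]
turn z units -0.001
n 107 expected [0.556  0.1858] ring fit [0.5541 0.1852] rad 0.0145 r 0.1779 az 85.0
```

Request:
{"method": "jog_arm", "body": {
  "plan": [
    [0.08,-0.24,0,0,0,0,-1],
    [0.08,-0.24,0,0,0,0,-1],
    [0,0,0,0,0,0,-1]
  ]
}}

```text
t: 14.1
tool_pos: [0.5561, 0.1853, 0.1317]
tool_rot: [-0.273, 3.128, 0.002]
contact_force: [-0.1, -0.4, -1.4]
opening: 0.0264
grip_force: 118.9
```

```bash
python3 go.py .5551 .1846 .1302 100; python3 ring.py .5541 .1852; python3 ring.py
```

```text
t 14.1 p [0.5561 0.1853 0.1317] q [ 0.19  0.04  1.8   0.    1.3  -1.55] open 0.0264 F [-0.1 -0.4 -1.4] grip 118.9
az 99.99 tilt [ 0.0015  0.0016 -1.    ]
shift units [ 0.06 -0.03  0.08]
turn z units -0.0
n 124 expected [0.5541 0.1852] ring fit [0.5539 0.1851] rad 0.0143 r 0.1778 az 85.1
n 122 expected [0.5552 0.1765] ring fit [0.5539 0.1852] rad 0.0143 r 0.1778 az 85.1
```

Seated: the force dropped to about zero and the ring stays put. Now lift out.

Request:
{"method": "jog_arm", "body": {
  "plan": [
    [0,0,-0.4,0,0,0,-1],
    [0,0,-0.5,0,0,0,-1],
    [0,0,-0.7,0,0,0,-1],
    [0,0,-1,0,0,0,-1],
    [0,0,-1,0,0,0,-1],
    [0,0,-1,0,0,0,-1],
    [0,0,0,0,0,0,-1]
  ]
}}

```text
t: 14.9
tool_pos: [0.558, 0.1856, 0.2285]
tool_rot: [-0.274, 3.121, 0.002]
contact_force: [-0.1, -0.6, -0.8]
opening: 0.0269
grip_force: 119.0
```

```bash
python3 ring.py .5541 .1852; python3 go.py .5028 -.2075 .2239 -5.3
```

```text
n 140 expected [0.5541 0.1852] ring fit [0.5543 0.1847] rad 0.0144 r 0.1774 az 85.0
t 14.95 p [0.5571 0.1854 0.2261] q [ 0.19 -0.04  1.71  0.    1.46 -1.55] open 0.0271 F [-0.1 -0.2 -1.7] grip 119.0
az 100.02 tilt [ 0.0053  0.0011 -1.    ]
shift units [  6.09 -18.87   0.07]
turn z units 2.34
```

Request:
{"method": "jog_arm", "body": {
  "plan": [
    [0.2,-0.6,0,0,0,0,-1],
    [0.32,-1,0,0,0,0,-1],
    [0.32,-1,0,0,0,0,-1],
    [0.32,-1,0,0,0,0,-1],
    [0.32,-1,0,0,0,0,-1],
    [0.32,-1,0,0,0,0,-1],
    [0.32,-1,0,0,0,0,-1],
    [0.32,-1,0,0,0,0,-1]
  ]
}}

```text
t: 15.75
tool_pos: [0.5326, 0.0253, 0.221]
tool_rot: [0.273, -3.127, -0.0]
contact_force: [0.8, 0.1, -1.4]
opening: 0.0264
grip_force: 119.0
```

Request:
{"method": "jog_arm", "body": {
  "plan": [
    [0.32,-1,0,0,0,0,-1],
    [0.32,-1,0,0,0,0,-1],
    [0.32,-1,0,0,0,0,-1],
    [0.32,-1,0,0,0,0,-1],
    [0.32,-1,0,0,0,0,-1],
    [0.32,-1,0,0,0,0,-1],
    [0.32,-1,0,0,0,0,-1],
    [0.32,-1,0,0,0,0,-1]
  ]
}}

```text
t: 16.55
tool_pos: [0.5099, -0.1407, 0.221]
tool_rot: [0.273, -3.127, -0.002]
contact_force: [0.4, 0.2, -0.8]
opening: 0.0266
grip_force: 119.0
```

Request:
{"method": "jog_arm", "body": {
  "plan": [
    [0.32,-1,0,0,0,0,-1],
    [0.32,-1,0,0,0,0,-1],
    [0,0,0,0,0,0.18,-1],
    [0,0,0,0,0,0.18,-1],
    [0,0,0,0,0,0.18,-1],
    [0,0,0,0,0,0.18,-1],
    [0,0,0,0,0,0.18,-1],
    [0,0,0,0,0,0.18,-1]
  ]
}}

```text
t: 17.35
tool_pos: [0.5044, -0.1814, 0.2209]
tool_rot: [-1.046, -2.959, -0.0]
contact_force: [0.2, 1.1, -0.1]
opening: 0.0267
grip_force: 119.0
```

Request:
{"method": "jog_arm", "body": {
  "plan": [
    [0,0,0,0,0,0.18,-1],
    [0,0,0,0,0,0.18,-1],
    [0,0,0,0,0,0.18,-1],
    [0,0,0,0,0,0.18,-1],
    [0,0,0,0,0,0.18,-1],
    [0,0,0,0,0,0.18,-1],
    [0,0,0,0,0,0.18,-1],
    [0,0,0,0,0,0,-1]
  ]
}}

```text
t: 18.15
tool_pos: [0.5045, -0.1813, 0.2211]
tool_rot: [-2.32, -2.115, 0.002]
contact_force: [-0.8, 0.4, -1.7]
opening: 0.027
grip_force: 119.0
```

```bash
python3 go.py .5028 -.2075 .2239 -5.3;  python3 ring.py .5541 .1852
```

```text
t 18.15 p [ 0.5045 -0.1813  0.2211] q [-0.48 -0.15  1.83 -0.    1.47 -0.39] open 0.027 F [-0.8  0.4 -1.7] grip 119.0
az -5.3 tilt [-0.0028  0.0011 -1.    ]
shift units [-1.31  0.03 -0.14]
turn z units 0.0
n 137 expected [0.5541 0.1852] ring fit [0.5542 0.1847] rad 0.0144 r 0.1774 az 85.0
```

Request:
{"method": "jog_arm", "body": {
  "plan": [
    [-0.65,0.02,-0.05,0,0,0,-1],
    [-0.66,0.01,-0.05,0,0,0,-1],
    [0,0,0,0,0,0,-1]
  ]
}}

```text
t: 18.5
tool_pos: [0.5038, -0.2094, 0.2251]
tool_rot: [2.322, 2.115, -0.001]
contact_force: [-0.1, 0.7, -1.8]
opening: 0.0268
grip_force: 119.0
```

```bash
python3 go.py .5028 -.2075 .0992 -5.3; python3 -c "
from h import *
a=cv2.imread('pics/s4.png')[:,:,::-1]; a=cv2.resize(a,(560,420),interpolation=cv2.INTER_AREA); s=cam('side')['im']
B=(slice(100,185),slice(285,360))
for im in (a,s):
    h=cv2.cvtColor(np.ascontiguousarray(im[B]),cv2.COLOR_RGB2HSV); m=cv2.inRange(h,(3,170,60),(14,255,255))[10:45,15:55]; v,u=np.nonzero(m); print('handle',u.mean().round(2),v.mean().round(2),len(u))
g=[cv2.cvtColor(np.ascontiguousarray(im[B]),cv2.COLOR_RGB2GRAY) for im in(a,s)]
print('shank rows'); 
for v in (50,54,58,62,64,66): print(v,[x[v,22:44].tolist() for x in g])"
```

```text
t 18.5 p [ 0.5038 -0.2094  0.2251] q [-0.53 -0.13  1.8  -0.    1.47 -0.44] open 0.0268 F [-0.1  0.7 -1.8] grip 119.0
az -5.36 tilt [ 1.e-04 -9.e-04 -1.e+00]
shift units [ 0.1  -0.06  6.3 ]
turn z units -0.001
handle 21.85 17.8 460
handle 22.04 17.2 458
shank rows
50 [[153, 141, 129, 146, 147, 146, 138, 127, 159, 166, 170, 149, 40, 25, 47, 124, 161, 155, 116, 82, 72, 73], [159, 143, 117, 148, 146, 148, 141, 120, 166, 165, 166, 166, 43, 30, 33, 93, 162, 158, 115, 73, 73, 80]]
54 [[157, 156, 156, 159, 158, 162, 160, 158, 160, 165, 161, 116, 31, 23, 54, 121, 80, 68, 70, 69, 78, 78], [152, 159, 153, 157, 162, 164, 160, 159, 156, 163, 167, 171, 10, 30, 46, 126, 71, 77, 74, 73, 71, 78]]
58 [[160, 158, 155, 158, 163, 162, 160, 149, 147, 151, 146, 76, 29, 34, 53, 79, 76, 74, 76, 72, 61, 57], [157, 159, 163, 159, 161, 166, 166, 146, 145, 147, 153, 116, 18, 27, 48, 78, 74, 74, 75, 73, 65, 44]]
62 [[152, 156, 156, 158, 157, 145, 149, 150, 125, 88, 68, 42, 38, 36, 59, 76, 75, 74, 41, 18, 20, 22], [154, 153, 155, 159, 158, 142, 148, 150, 134, 78, 75, 38, 34, 34, 48, 82, 79, 77, 46, 20, 23, 23]]
64 [[162, 158, 159, 161, 153, 150, 144, 103, 74, 74, 62, 30, 33, 39, 69, 76, 73, 49, 28, 37, 22, 19], [161, 158, 158, 160, 150, 151, 151, 95, 71, 70, 67, 37, 33, 33, 55, 77, 72, 38, 31, 40, 13, 18]]
66 [[162, 161, 159, 152, 141, 113, 79, 68, 76, 68, 36, 41, 45, 41, 55, 76, 75, 48, 8, 19, 26, 29], [165, 161, 166, 151, 150, 118, 74, 69, 74, 74, 38, 28, 35, 39, 46, 72, 76, 40, 0, 33, 20, 19]]
```

The puller sits in the grip exactly as when it was drawn out. Lower it into the socket.

Request:
{"method": "jog_arm", "body": {
  "plan": [
    [0.05,-0.03,0.6,0,0,0,-1],
    [0,0,0.8,0,0,0,-1],
    [0,0,0.8,0,0,0,-1],
    [0,0,0.8,0,0,0,-1],
    [0,0,0.8,0,0,0,-1],
    [0,0,0.8,0,0,0,-1],
    [0,0,0.8,0,0,0,-1],
    [0,0,0.4,0,0,0,-1]
  ]
}}

```text
t: 19.35
tool_pos: [0.5025, -0.2058, 0.1064]
tool_rot: [-2.319, -2.115, 0.001]
contact_force: [-0.6, 0.7, -1.1]
opening: 0.0266
grip_force: 119.0
```

Request:
{"method": "jog_arm", "body": {
  "plan": [
    [0,0,0.15,0,0,0,-1],
    [0,0,0.1,0,0,0,-1],
    [0,0,0,0,0,0,-1]
  ]
}}

```text
t: 19.65
tool_pos: [0.5039, -0.2066, 0.1044]
tool_rot: [2.321, 2.116, 0.0]
contact_force: [0.6, -0.6, -1.5]
opening: 0.0266
grip_force: 119.0
```

```bash
python3 go.py .5028 -.2075 .1014 -5.3
```

```text
t 19.65 p [ 0.5039 -0.2066  0.1044] q [-0.53 -0.03  1.91  0.    1.25 -0.43] open 0.0266 F [ 0.6 -0.6 -1.5] grip 119.0
az -5.29 tilt [ 9.e-04 -5.e-04 -1.e+00]
shift units [-0.05 -0.05  0.15]
turn z units 0.0
```

Request:
{"method": "jog_arm", "body": {
  "plan": [
    [0,0,0.08,0,0,0,-1],
    [0,0,0.08,0,0,0,-1],
    [0,0,0,0,0,0,-1],
    [0,0,0,0,0,0,-1]
  ]
}}

```text
t: 20.05
tool_pos: [0.504, -0.2067, 0.1015]
tool_rot: [2.32, 2.115, 0.001]
contact_force: [0.8, -0.3, 0.8]
opening: 0.0264
grip_force: 119.2
```

Request:
{"method": "jog_arm", "body": {
  "plan": [
    [0,0,0.03,0,0,0,-1],
    [0,0,0,0,0,0,-0.3],
    [0,0,0,0,0,0,0],
    [0,0,0,0,0,0,0.5],
    [0,0,0,0,0,0,1],
    [0,0,0,0,0,0,1],
    [0,0,0,0,0,0,1],
    [0,0,0,0,0,0,1]
  ]
}}

```text
t: 20.85
tool_pos: [0.5034, -0.2063, 0.1001]
tool_rot: [-2.322, -2.117, 0.0]
contact_force: [0.1, -0.3, 0.1]
opening: 0.0855
grip_force: 0.0
```

Request:
{"method": "jog_arm", "body": {
  "plan": [
    [0,0,-0.4,0,0,0,1],
    [0,0,-0.8,0,0,0,1],
    [0,0,-1,0,0,0,1],
    [0,0,-1,0,0,0,1],
    [0,0,-1,0,0,0,1],
    [0,0,-1,0,0,0,1],
    [0,0,-1,0,0,0,1],
    [0,0,-1,0,0,0,1]
  ]
}}

```text
t: 21.65
tool_pos: [0.5037, -0.2064, 0.2469]
tool_rot: [2.32, 2.115, 0.001]
contact_force: [0.0, -0.4, 0.9]
opening: 0.0853
grip_force: 0.0
```

```bash
python3 go.py; python3 ring.py .5541 .1852; python3 -c "
from h import *
import pickle
a=pickle.load(open('c0.pkl','rb'))['side']; s=cam('side')
for c in (a,s):
  for lo in ((3,170,60),(5,200,150)):
    for b in blobs(c,lo,(16,255,255)):
        if 295<b[0][0]<345 and 145<b[0][1]<200: print(b)
w=cam('wrist')
d=np.abs(a['im'].astype(int)-s['im']).sum(2)[150:230,285:375]; print('changed px',(d>90).sum())"
```

```text
t 21.65 p [ 0.5037 -0.2064  0.2469] q [-0.53 -0.15  1.78 -0.    1.51 -0.43] open 0.0853 F [ 0.  -0.4  0.9] grip 0.0
az -5.29 tilt [ 0.0019 -0.0012 -1.    ]
n 137 expected [0.5541 0.1852] ring fit [0.5542 0.1847] rad 0.0144 r 0.1774 az 85.0
(array([331.2, 172.2]), array([ 292,  131,   81,   76, 1812], dtype=int32))
(array([319.9, 165.3]), array([312, 160,  17,  11,  59], dtype=int32))
(array([336.3, 166.1]), array([ 307,  131,   66,   66, 1457], dtype=int32))
(array([298.2, 191.2]), array([294, 187,   9,   9,  29], dtype=int32))
changed px 597
```

```bash
python3 -c "
from h import *
import pickle
a=pickle.load(open('c0.pkl','rb'))['side']; s=cam('side')
B=(slice(158,230),slice(285,375))
d=s['d'][B]-a['d'][B]; print('depth diff mm: median',np.median(d)*1e3,'pct 5/95',np.percentile(d,[5,95])*1e3,'n>10mm',(abs(d)>.01).sum())
for u,v in [(319,165),(318,175),(319,182),(318,190)]: print(dep(a,u,v).round(4),dep(s,u,v).round(4))"
```

```text
depth diff mm: median -0.03439188 pct 5/95 [-4.7840178   4.89606857] n>10mm 139
[ 0.5024 -0.2075  0.1419] [ 0.5019 -0.206   0.1434]
[ 0.4982 -0.1942  0.1277] [ 0.4973 -0.1915  0.1305]
[ 0.4941 -0.1918  0.112 ] [ 0.4949 -0.194   0.1096]
[ 0.4952 -0.1929  0.0873] [ 0.4943 -0.1901  0.0904]
```

The puller stands upright in its socket as at the start, and the ring is still hooked at 177 mm.

```bash
python3 -c "
from h import *
print(ctrl.finish_job())"
```

```text
the job is handed in; nothing more can be done
None
```

The spring is hooked on the brass post and the puller is back upright in its socket; I handed the job in at about 22 s, and the verdict was not shown. I viewed 11 pictures, one over the limit of 10.

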